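Dispense one tissue cassette and push it onto its taped place

TASK

Press the plunger of the cassette dispenser all the way down once and let it come back up, so that a single tissue cassette comes out at the front. Then push that cassette across the worktop with the fingertips until it lies wholly inside the taped square; do not pick it up. The other cassettes stay in the dispenser, and the things standing about stay where they are.

Things in the scene. Friction and masses are not known exactly. Their poses are not given: they have to be found in the camera images.
- dispenser: White cassette dispenser, fixed on the worktop. Origin on the worktop under the centre of its magazine; -x points out of the front slot, z up. Magazine x = -25..25, y = -19..19, 46 mm high, narrow clear window in front; behind it the drive housing to x = 105, 54 mm wide, 46 mm high, steel feet to y = +-42 mm. The magazine has no floor: the lowest cassette lies on the worktop.
- slot (a point): Middle of the 11 mm high front slot at worktop level, 25 mm in front of the dispenser's origin. A full press of the plunger leaves the lowest cassette lying on the worktop clear of the slot, centred 49 to 60 mm in front of this point; each further press ejects a further cassette.
- plunger_top (a point): Centre of the top face of the plunger's round grey head (32 mm across), 56 mm behind the dispenser's origin, 82 mm above the worktop when up, 60 mm when fully down. The highest part of the dispenser.
- plunger (a joint): How far the plunger is pressed, straight down, in m: 0 up, 0.022 fully down against a hard stop. Spring-returned: about 5 to 7 N to start, 8 to 11 N at the bottom. It drives an ejector under the stack, 3.5 mm forward for every mm pressed.
- cassette_1: White plastic tissue cassette, a flat block 40 x 28 x 8 mm (x, y, z), 10 to 16 g, small grey slots on top. The lowest in the dispenser: the one that comes out. Origin at the centre of its underside, z up, long side along x; in the dispenser its axes are those of the dispenser.
- corner_1 (a point): Corner of the underside of cassette_1, at (+20, +14) mm in its frame.
- corner_2 (a point): Corner of the underside of cassette_1, at (+20, -14) mm in its frame.
- corner_3 (a point): Corner of the underside of cassette_1, at (-20, -14) mm in its frame.
- corner_4 (a point): Corner of the underside of cassette_1, at (-20, +14) mm in its frame.
- cassette_2: Same kind of cassette, number 2 from the bottom of the stack; stays in the magazine (drops 8 mm when the lowest has left). Origin at the centre of its underside.
- cassette_3: Same kind of cassette, number 3 from the bottom of the stack; stays in the magazine (drops 8 mm when the lowest has left). Origin at the centre of its underside.
- cassette_4: Same kind of cassette, number 4 from the bottom of the stack; stays in the magazine (drops 8 mm when the lowest has left). Origin at the centre of its underside.
- taped_square: Square of pale tape stuck flat on the dark worktop, to the left or the right of the dispenser's front: 90 mm inside, 102 mm outside, the tape 6 mm wide and without noticeable thickness. Origin at its centre on the worktop, x and y along its sides.
- specimen_jar: Bystander: translucent lidded jar, 43 mm across, 48 mm high, stands on the other side of the dispenser's front from the square. Origin at the centre of its underside, as for all bystanders.
- marker_black: Bystander: felt marker lying near the worktop's front edge, 14 x 132 x 15 mm, long along its y.
- stain_bottle: Bystander: dropper bottle with white cap, 34 mm across, 89 mm high, behind the dispenser.
- rubber_ring: Bystander: black rubber ring lying flat, 37 mm across, 5 mm thick, behind and left of the dispenser.
- beaker: Bystander: small glass beaker, 46 mm across, 58 mm high, far left.
- petri_dish: Bystander: covered petri dish, 64 mm across, 15 mm high, at the front right.
Things that resemble listed ones, but are neither listed nor needed, are in the scene too. Of the things that look like the dispenser, the larger one is meant. Leave any purple look-alike of the cassette_4 alone.

How it is judged:
On the way, in this order (a step that is already met when the one before it is completed fails the run):
1. the plunger is pressed all the way down (19 mm or more of its 22 mm) (value of joint plunger above 0.019 m).
2. the plunger is back up and one cassette lies in front of the slot (value of joint plunger below 0.003 m and x of cassette_1 in the frame of dispenser below -0.044 m and x of cassette_2 in the frame of dispenser between -0.008 and 0.008 m and x of cassette_3 in the frame of dispenser between -0.008 and 0.008 m and x of cassette_4 in the frame of dispenser between -0.008 and 0.008 m), for 0.1 s.
At the end, for the whole second after the job is handed in: cassette_1 lies flat and still on the worktop with all four corners inside the taped square (none past the middle of the tape, 48 mm from the square's centre lines), the plunger is up, and the other three cassettes are in the magazine (within 8 mm of its centre along its x) (x of corner_1 in the frame of taped_square between -0.048 and 0.048 m and y of corner_1 in the frame of taped_square between -0.048 and 0.048 m and x of corner_2 in the frame of taped_square between -0.048 and 0.048 m and y of corner_2 in the frame of taped_square between -0.048 and 0.048 m and x of corner_3 in the frame of taped_square between -0.048 and 0.048 m and y of corner_3 in the frame of taped_square between -0.048 and 0.048 m and x of corner_4 in the frame of taped_square between -0.048 and 0.048 m and y of corner_4 in the frame of taped_square between -0.048 and 0.048 m and height (world z) of cassette_1 below 0.004 m and angle between cassette_1's own z axis and vertical below 0.1 rad and linear speed of cassette_1 below 0.01 m/s and value of joint plunger below 0.003 m and x of cassette_2 in the frame of dispenser between -0.008 and 0.008 m and x of cassette_3 in the frame of dispenser between -0.008 and 0.008 m and x of cassette_4 in the frame of dispenser between -0.008 and 0.008 m); the robot touches nothing.
It fails at once if the dispensed cassette is lifted (12 mm or more off the worktop) (height (world z) of cassette_1 above 0.012 m).
It fails at once if a second cassette is started out of the dispenser (more than 8 mm forward) (x of any of cassette_2, cassette_3, cassette_4 in the frame of dispenser below -0.008 m).
It fails at once if a bystander is moved by more than 15 mm (distance of any of specimen_jar, marker_black, stain_bottle, rubber_ring, beaker, petri_dish from where it was at the start of the episode above 0.015 m).
It also fails if it takes over 48 s, if anything falls off the work surface, if the arm or the gripper's body presses on something with over 40 N, if the wrist force passes 120 N, or if a joint passes its speed limit or range.

ROBOT

A 7-joint arm with a two-finger parallel gripper is mounted at the origin on a cart in front of the work surface, level with it; the furniture and walls round the work are solid. World frame = base frame: x ahead of the robot, y to its left, z up, the work surface at z = 0. Lengths are in m, angles in rad, forces in N, time in s.
With the tool pointing down it reaches from about 0.4 to 0.9 m from the base axis. Payload 5.5 kg.
Tool frame: the origin (TCP) lies midway between the tips of the shut fingers; the grasp point (between the pads) lies 19 mm behind it; x points along the fingers, z is the direction in which the jaws open and shut, and the axes are right-handed (so a half turn about x gives the same grasp; the last joint's range is limited). The gripper opens to 85 mm and grips with 20 to 120 N. Pads are 22 mm wide; open, the fingers measure 114 mm over their backs; the gripper's body (76 mm by 85 mm) begins 54 mm behind the grasp point. The pads swing forward as they close: fully open they stand 13 mm farther back than shut.
Start: joints at [1.431, 0.501, -0.427, 1.55, 0.221, 1.138, -0.21], TCP at [0.255, -0.598, 0.231] pointing down, gripper open.
Joint ranges: [-2.88, 2.88], [-0.31, 2.03], [-1.54, 1.56], [0.2, 2.42], [-1.41, 4.55], [0.19, 2.02], [-2.57, 2.57]. Speed limits (rad/s): [2.57, 2.57, 3.14, 3.14, 3.14, 3.14, 3.14].

INTERFACE

Orientations are given as a rotation vector (axis times angle).
In Python, from rig import robot, hand, vision, telemetry gives the robot as it stands. The module is installed in compiled form; this text tells all that it offers. Calls block until the motion is done:
- robot.move_to(position, orientation): joint-space move of the TCP to a pose.
- robot.move_linear(position, orientation=None, velocity=0.15): straight line of the TCP; orientation=None keeps the orientation; velocity is the mean speed in m/s.
- robot.goto_joints(angles): joint-space move.
- hand.grip(opening, f_grip=None): opening from 0.0 (shut) to 1.0 (fully open); f_grip is the grip in N (None keeps the last); returns when the fingers have stopped.
- robot.sleep(seconds).
- robot.ik(position, orientation): joint angles nearest the present ones, or None.
- vision.read_camera(name): name is "side" or "top" or "wrist"; returns a dict with "frame" (420x560x3 uint8, red, green, blue), "fx", "fy", "cx", "cy" (pixels), "rvec" (rotation vector, rad) and "tvec" (3), from world to camera coordinates, as OpenCV has them; the wrist camera has in their place "T_tool_cam" (4x4, takes a point from camera to tool coordinates, whose origin is the TCP and whose axes are the tool frame's). Camera axes: x right, y down, z forward; pixel columns grow to the right and rows downward; lengths in m; the calibration is good to about 2 mm. The wrist camera is an equidistant fisheye: a pixel r from the principal point sees the ray r / f radians off the axis. A picture is of the moment at which its call begins: read the wrist's pose just before it. There is no depth.
A pose or a line that the arm cannot do raises robot.PlanningError and nothing moves.
- robot.sign_off(): hands the job in, once; it reports no verdict.
Readings, each from a call of its own:
- telemetry.read_time(): time.
- telemetry.read_joint_pos(): joint angles.
- telemetry.read_joint_vel(): joint speeds.
- telemetry.read_tau(): joint torques, N m.
- telemetry.read_position(): TCP position.
- telemetry.read_ee_rot(): TCP orientation.
- telemetry.read_force(): force on the tool from outside, world axes, zero at the start.
- telemetry.read_wrist_torque(): the same for the moment, N m.
- telemetry.read_finger_gap(): opening from 0.0 (shut) to 1.0 (fully open).
Only numpy, scipy, OpenCV 4.12 (cv2) and the standard library are available. Lean on these libraries where they do the work, as an engineer would, in place of code of your own. Each camera call takes 0.05 s, during which the arm holds its last target.

## Working session

There is one attempt and no reset: what is moved stays moved. The work goes in short steps, each a Python script; the robot and the scene stay as the last script left them, time stands still between calls to the robot, and variables do not carry over. Pictures are saved under pics/ and viewed, and the job is handed in when it is done.

```bash
mkdir -p pics; cat > h.py <<'E'
import numpy as np, cv2
from rig import robot, hand, vision, telemetry
def snap(n,fn):
    c=vision.read_camera(n); cv2.imwrite('pics/'+fn,cv2.cvtColor(c['frame'],cv2.COLOR_RGB2BGR)); np.save('pics/'+fn+'.npy',c,allow_pickle=True); return c
def ray(c,u,v):
    R=cv2.Rodrigues(np.array(c['rvec'],float))[0]; t=np.array(c['tvec'],float).ravel()
    d=R.T@np.array([(u-c['cx'])/c['fx'],(v-c['cy'])/c['fy'],1.]); return -R.T@t,d
def onz(c,u,v,z):
    o,d=ray(c,u,v); return o+d*(z-o[2])/d[2]
def proj(c,p):
    return cv2.projectPoints(np.array(p,float).reshape(-1,3),np.array(c['rvec'],float),np.array(c['tvec'],float),np.array([[c['fx'],0,c['cx']],[0,c['fy'],c['cy']],[0,0,1.]]),None)[0][:,0]
def load(fn): return np.load('pics/'+fn+'.npy',allow_pickle=True).item()
E
python3 - <<'E'
from h import *
for n in('top','side'):
    c=snap(n,n+'0.png'); print(n,c['fx'],c['cx'],c['cy'],c['rvec'],c['tvec'],ray(c,280,210))
print(telemetry.read_time(),telemetry.read_position(),telemetry.read_ee_rot())
E
```

```text
top 389.31588344615824 284.0517417416653 208.17594181926253 [ 2.1669707  -2.15760356  0.13890316] [0.27842718 0.54702519 0.94314866] (array([0.42798468, 0.28756405, 1.00021182]), array([ 0.11612645,  0.00344325, -0.99329404]))
side 439.37474301700234 274.88282797904213 205.0809692931063 [ 0.23045632 -2.74518643  1.31621166] [ 0.56050463 -0.05195064  1.16000162] (array([0.37938052, 1.01915939, 0.69271396]), array([ 0.13183629, -0.76216553, -0.63402198]))
0.1 [ 0.25454598 -0.59740552  0.23036096] [ 0.9085829   1.3747377  -0.90684925]
```

View pics/top0.png

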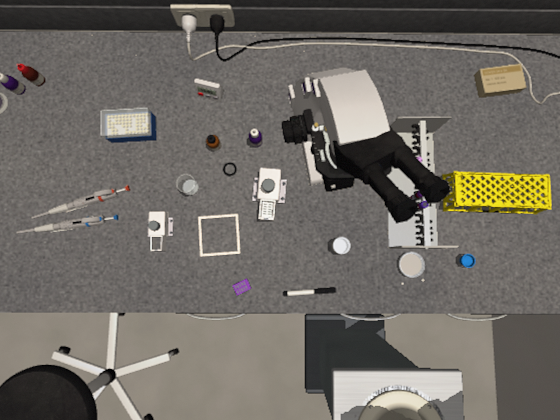

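View pics/side0.png

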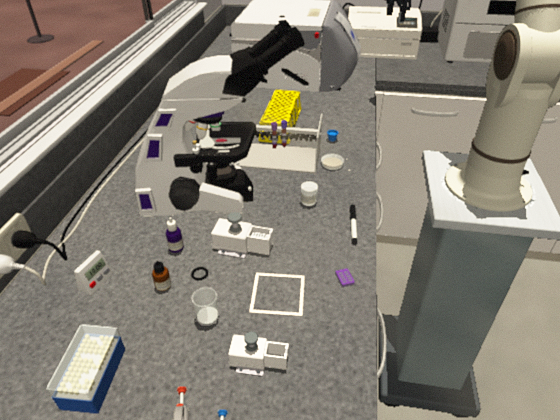

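```bash
python3 - <<'E'
from h import *
for n,b in(('top',(180,150,320,270)),('side',(190,190,320,320))):
    im=cv2.imread(f'pics/{n}0.png'); x0,y0,x1,y1=b
    cv2.imwrite(f'pics/{n}0z.png',cv2.resize(im[y0:y1,x0:x1],None,fx=4.6,fy=4.6,interpolation=cv2.INTER_CUBIC))
E
```

```text
(no output)
```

View pics/top0z.png

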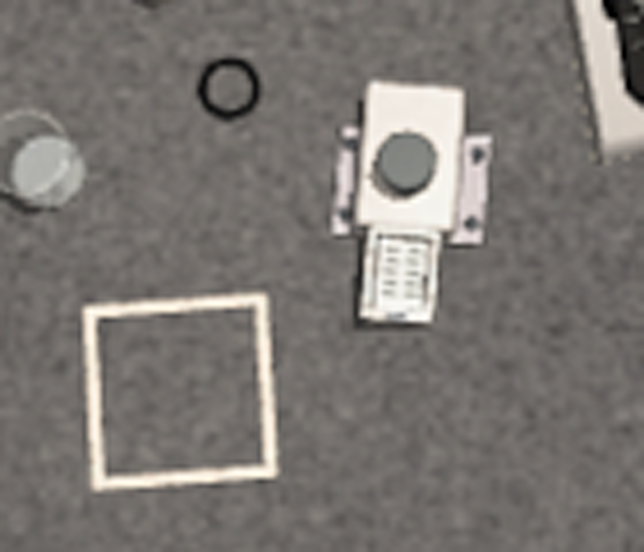

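View pics/side0z.png

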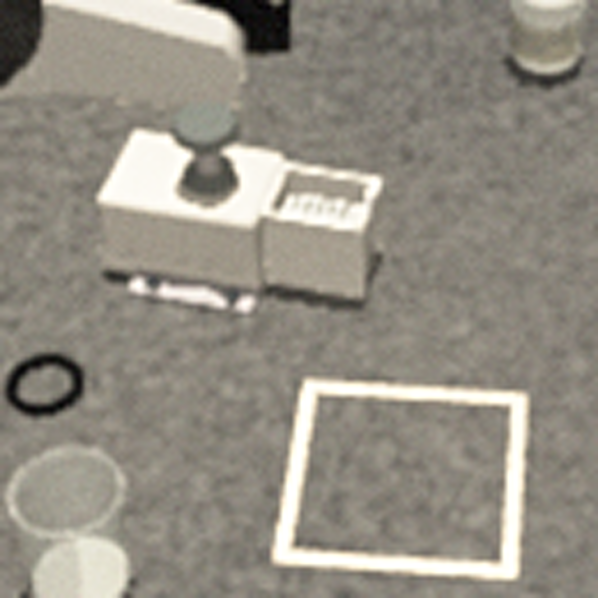

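```bash
python3 - <<'E'
from h import *
from scipy.optimize import least_squares
t=load('top0.png'); s=load('side0.png')
f=4.6
T=lambda X,Y:(180+(X+.5)/f-.5,150+(Y+.5)/f-.5)
S=lambda X,Y:(190+(X+.5)/f-.5,190+(Y+.5)/f-.5)
def blob(c,b):
    x0,y0,x1,y1=b; im=c['frame'][y0:y1,x0:x1].astype(int); return im
g=lambda p,z:np.round(onz(t,*T(*p),z)*1000,1)
gs=lambda p,z:np.round(onz(s,*S(*p),z)*1000,1)
print('housing top',[g(p,.046)[:2] for p in[(370,82),(465,90),(455,232),(355,225)]])
print('mag front',[g(p,.046)[:2] for p in[(360,320),(433,324)]])
print('plunger top',g((408,162),.082), 'side',gs((206,124),.082))
print('sq top outer',[g(p,0)[:2] for p in[(83,306),(267,293),(277,476),(94,490)]])
print('sq side outer',[gs(p,0)[:2] for p in[(305,380),(528,394),(517,578),(273,562)]])
print('side mag top front',gs((382,178),.046),gs((364,226),.046),'housing back',gs((98,202),.046),gs((139,130),.046))
E
```

```text
housing top [array([646.4, 341.3]), array([642.3, 289.7]), array([564.3, 294.7]), array([567.9, 348.5])]
mag front [array([516.6, 345.2]), array([514.6, 306.1])]
plunger top [595.8 319.   82. ] side [599.9 322.4  82. ]
sq top outer [array([528. , 503.2]), array([535.8, 400.3]), array([433.8, 392.9]), array([425.7, 494. ])]
sq side outer [array([539.6, 399.6]), array([437.2, 391.7]), array([429.3, 494.1]), array([531.6, 502.6])]
side mag top front [519.4 307.2  46. ] [521.7 341.6  46. ] housing back [649.6 345.3  46. ] [644.6 291.   46. ]
```

```bash
python3 - <<'E'
from h import *
t=load('top0.png'); s=load('side0.png')
for a,b in[((405,213),(297,38)),((440,190),(287,25))]:
    o1,d1=ray(t,*a);o2,d2=ray(s,*b)
    A=np.stack([d1,-d2],1);k=np.linalg.lstsq(A,o2-o1,rcond=None)[0]
    print(o1+k[0]*d1,o2+k[1]*d2)
q0=telemetry.read_joint_pos()
for p in[(.3,-.4,.3),(.42,0,.35),(.42,.0,.45),(.42,.3,.3),(.598,.3205,.13),(.46,.28,.005)]:
  for z in([1,0,0],[-1,0,0],[0,1,0],[0,-1,0]):
    x=np.array([0,0,-1.]);z=np.array(z,float);R=np.stack([x,np.cross(z,x),z],1)
    rv=cv2.Rodrigues(R)[0].ravel()
    q=robot.ik(p,rv); print(p,z,None if q is None else np.round(q,2))
E
```

```text
[0.49540906 0.09236385 0.39073559] [0.50022985 0.09287216 0.3911061 ]
[0.5307838  0.03941044 0.400646  ] [0.52961587 0.03927428 0.4005021 ]
(0.3, -0.4, 0.3) [1. 0. 0.] [ 1.56  0.2  -0.77  1.83  0.15  1.18  0.74]
(0.3, -0.4, 0.3) [-1.  0.  0.] [ 1.05  0.14 -0.19  1.84  0.03  1.16 -2.3 ]
(0.3, -0.4, 0.3) [0. 1. 0.] [ 1.82  0.29 -1.12  1.82  0.28  1.2   2.19]
(0.3, -0.4, 0.3) [ 0. -1.  0.] [ 1.28  0.16 -0.46  1.83  0.08  1.16 -0.77]
(0.42, 0, 0.35) [1. 0. 0.] [ 1.51 -0.2  -1.38  1.91 -0.2   1.28  0.19]
(0.42, 0, 0.35) [-1.  0.  0.] None
(0.42, 0, 0.35) [0. 1. 0.] [ 1.27 -0.09 -1.24  1.91 -0.09  1.26  1.63]
(0.42, 0, 0.35) [ 0. -1.  0.] [ 1.18 -0.07 -1.16  1.91 -0.07  1.26 -1.53]
(0.42, 0.0, 0.45) [1. 0. 0.] [ 1.34 -0.21 -1.17  1.73 -0.2   1.5   0.19]
(0.42, 0.0, 0.45) [-1.  0.  0.] None
(0.42, 0.0, 0.45) [0. 1. 0.] [ 1.06 -0.14 -0.99  1.73 -0.11  1.49  1.66]
(0.42, 0.0, 0.45) [ 0. -1.  0.] [ 0.99 -0.13 -0.93  1.73 -0.1   1.49 -1.5 ]
(0.42, 0.3, 0.3) [1. 0. 0.] [ 0.34  0.43 -1.29  1.78  0.43  1.26 -1.06]
(0.42, 0.3, 0.3) [-1.  0.  0.] [ 0.34  0.43 -1.29  1.78  0.43  1.26  2.08]
(0.42, 0.3, 0.3) [0. 1. 0.] [ 0.34  0.43 -1.29  1.78  0.43  1.26  0.51]
(0.42, 0.3, 0.3) [ 0. -1.  0.] [-0.49  0.17 -0.21  1.81  0.04  1.17 -2.28]
(0.598, 0.3205, 0.13) [1. 0. 0.] [ 0.09  0.85 -1.    1.54  0.76  1.17 -1.05]
(0.598, 0.3205, 0.13) [-1.  0.  0.] [ 0.21  1.05 -1.31  1.54  1.03  1.36  1.94]
(0.598, 0.3205, 0.13) [0. 1. 0.] [ 0.12  0.89 -1.06  1.54  0.81  1.2   0.48]
(0.598, 0.3205, 0.13) [ 0. -1.  0.] [-0.02  0.75 -0.78  1.54  0.58  1.08 -2.51]
(0.46, 0.28, 0.005) [1. 0. 0.] [ 0.04  0.79 -0.83  1.95  0.83  0.78 -1.27]
(0.46, 0.28, 0.005) [-1.  0.  0.] [ 0.3   1.16 -1.31  1.95  1.26  1.2   1.61]
(0.46, 0.28, 0.005) [0. 1. 0.] [ 0.15  0.89 -1.    1.95  0.99  0.9   0.19]
(0.46, 0.28, 0.005) [ 0. -1.  0.] [-0.61  0.6   0.01  1.98 -0.02  0.56 -2.15]
```

```bash
cat >> h.py <<'E'
def rv(psi):  # tool down, jaw axis z at world angle psi
    x=np.array([0,0,-1.]);z=np.array([np.cos(psi),np.sin(psi),0]);R=np.stack([x,np.cross(z,x),z],1)
    return cv2.Rodrigues(R)[0].ravel()
E
python3 - <<'E'
from h import *
best=None
for psi in np.arange(0,6.28,.2):
    q=robot.ik((.27,-.36,.5),rv(psi))
    if q is not None and (best is None or abs(q[2])<abs(best[2])): best=np.array(q)
print(np.round(best,2))
b2=best.copy(); b2[2]=0 if abs(best[2])<.05 else best[2]
robot.goto_joints(list(best)); print(telemetry.read_position())
b=best.copy(); b[0]-=1.6; b[6]=-1.2
print(b[0])
robot.goto_joints(list(b)); print(telemetry.read_position(),telemetry.read_time(),telemetry.read_force())
hand.grip(0.0)
for psi in(0,3.1416):
  for p in[(.598,.3205,.13),(.46,.28,.005),(.47,.44,.005)]:
    q=robot.ik(p,rv(psi)); print(p,psi,None if q is None else np.round(q,2))
E
```

```text
[ 1.16 -0.04 -0.28  1.59 -0.01  1.59 -2.4 ]
[ 0.26987883 -0.36017318  0.49953638]
-0.43845201611330364
[0.35272358 0.27950767 0.49994579] 4.2917 [ 0.11501665 -0.67275402 -0.51290654]
(0.598, 0.3205, 0.13) 0 [-0.42  0.62 -0.16  1.56  0.12  0.97 -0.62]
(0.46, 0.28, 0.005) 0 [-0.42  0.62 -0.22  1.97  0.23  0.58 -0.79]
(0.47, 0.44, 0.005) 0 [-0.57  0.76 -0.31  1.7   0.32  0.74 -1.04]
(0.598, 0.3205, 0.13) 3.1416 [ 0.21  1.05 -1.31  1.54  1.03  1.36  1.94]
(0.46, 0.28, 0.005) 3.1416 [ 0.3   1.16 -1.31  1.95  1.26  1.2   1.61]
(0.47, 0.44, 0.005) 3.1416 [-0.01  1.25 -1.31  1.68  1.27  1.29  1.54]
```

```bash
python3 - <<'E'
from h import *
robot.move_to((.52,.335,.22),rv(0))
robot.move_linear((.598,.3205,.13),velocity=.1)
snap('top','top1.png');snap('side','side1.png')
print(telemetry.read_position(),telemetry.read_time(),telemetry.read_force())
for n,b in(('top',(180,90,360,270)),('side',(150,150,320,320))):
    im=cv2.imread(f'pics/{n}1.png'); x0,y0,x1,y1=b
    cv2.imwrite(f'pics/{n}1z.png',cv2.resize(im[y0:y1,x0:x1],None,fx=3,fy=3,interpolation=cv2.INTER_CUBIC))
E
```

```text
[0.59796083 0.32108313 0.13084206] 7.7583 [0.42811676 0.00947208 0.02805533]
```

View pics/top1z.png

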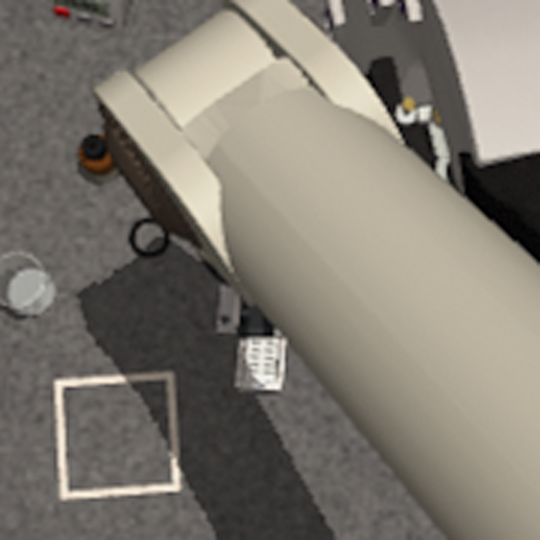

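View pics/side1z.png

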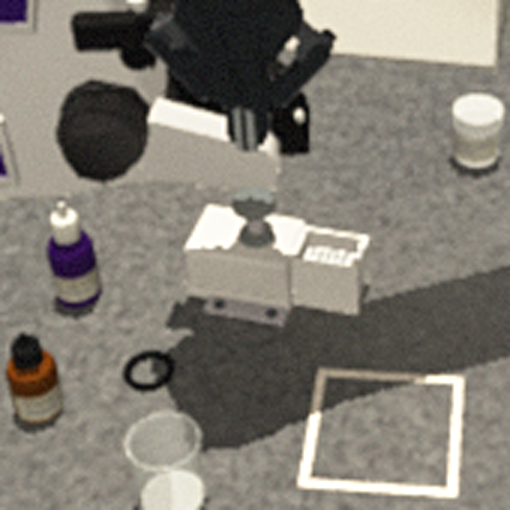

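```bash
python3 - <<'E'
from h import *
s=load('side1.png')
print((proj(s,[(.598,.321,.131),(.598,.3205,.082),(.598,.3205,.06)])-150)*3)
E
```

```text
[[251.2430248  144.929095  ]
 [256.38121616 198.2632201 ]
 [258.50643813 221.29167835]]
```

```bash
python3 - <<'E'
from h import *
robot.move_linear((.597,.3205,.090),velocity=.08)
z=.084
while z>.056:
    robot.move_linear((.597,.3205,z),velocity=.06)
    f=telemetry.read_force(); p=telemetry.read_position(); print(round(z,4),np.round(p,4),np.round(f,1))
    if f[2]>25: break
    z-=.004 if z>.066 else .002
robot.move_linear((.597,.3205,.13),velocity=.1)
print(telemetry.read_time(),telemetry.read_force())
snap('side','side2.png')
im=cv2.imread('pics/side2.png')
cv2.imwrite('pics/side2z.png',cv2.resize(im[180:330,180:380],None,fx=4,fy=4,interpolation=cv2.INTER_CUBIC))
E
```

```text
0.084 [0.5969 0.3204 0.0838] [-0.2  0.3 -0.1]
0.08 [0.5978 0.3209 0.0809] [-0.5  0.2  4.8]
0.076 [0.5978 0.321  0.077 ] [-0.9 -0.2  5.3]
0.072 [0.5978 0.3209 0.073 ] [1.1 0.4 5.2]
0.068 [0.5978 0.3209 0.0691] [-0.5 -0.2  5.2]
0.064 [0.5978 0.3209 0.0651] [-1.  -0.1  6.7]
0.062 [0.5978 0.321  0.0633] [-0.  -0.7  6.7]
0.06 [0.5978 0.321  0.0613] [ 0.4 -0.1  7.6]
0.058 [0.5979 0.321  0.06  ] [-1.5 -0.8 10.1]
11.525 [-0.28253755 -0.24798322 -1.15027237]
```

View pics/side2z.png

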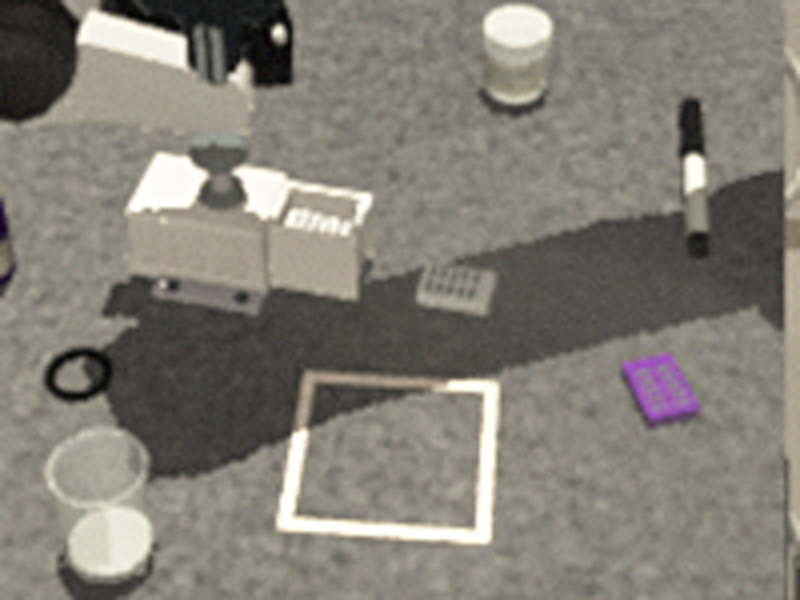

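```bash
python3 - <<'E'
from h import *
s=load('side2.png')
for p in[(430,260),(497,267),(490,304),(418,293)]:
    print(np.round(1000*onz(s,180+p[0]/4,180+p[1]/4,.008),1))
E
```

```text
[484.8 315.3   8. ]
[447.2 314.9   8. ]
[447.4 344.1   8. ]
[487.4 342.    8. ]
```

```bash
python3 - <<'E'
from h import *
o=rv(np.radians(-4))
robot.move_linear((.462,.282,.11),o,velocity=.15)
hand.grip(.15)
print(telemetry.read_finger_gap())
robot.move_linear((.462,.282,.014),velocity=.1)
f0=np.array(telemetry.read_force())
z=.010
while z>-.005:
    robot.move_linear((.462,.282,z),velocity=.03)
    f=np.array(telemetry.read_force())-f0; print(z,telemetry.read_position()[2],f[2])
    if f[2]>2.5: break
    z-=.002
robot.move_linear((.462,.282,telemetry.read_position()[2]+.002),velocity=.05)
print(telemetry.read_position(),telemetry.read_time())
snap('side','side3.png')
im=cv2.imread('pics/side3.png')
cv2.imwrite('pics/side3z.png',cv2.resize(im[180:330,180:380],None,fx=4,fy=4,interpolation=cv2.INTER_CUBIC))
E
```

```text
0.14600290194649967
0.01 0.01014432497772139 -0.47347932177928675
0.008 0.007935774987440507 -0.3752910528213954
0.006 0.0058416723817213655 -0.2988783010809072
0.004 0.003845097875094787 -0.5344262963243035
0.002 0.0018248686095617 -0.34554098574689607
0.0 0.000409337259400986 5.45085099306306
[0.46202771 0.28198922 0.00241474] 15.8417
```

View pics/side3z.png

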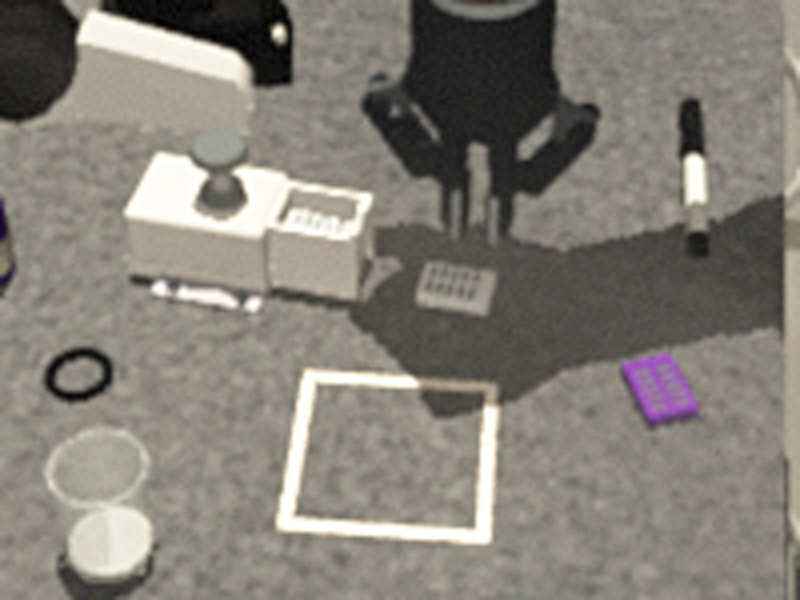

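```bash
python3 - <<'E'
from h import *
s=load('side3.png')
print((proj(s,[(.462,.282,.0024),(.465,.329,.008),(.47,.315,.008)])-180)*4)
im=cv2.imread('pics/side3.png')
cv2.imwrite('pics/side3zz.png',cv2.resize(im[215:265,270:320],None,fx=12,fy=12,interpolation=cv2.INTER_CUBIC))
E
```

```text
[[478.10462178 231.60690522]
 [461.7968398  281.06268863]
 [456.36949674 262.59168098]]
```

View pics/side3zz.png

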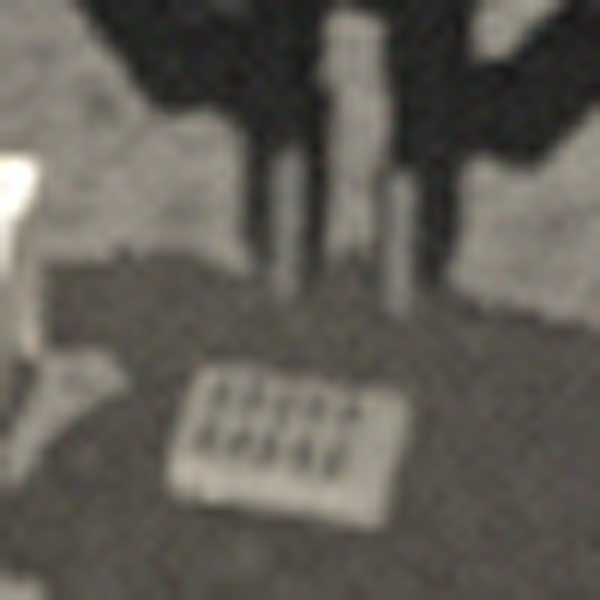

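```bash
python3 - <<'E'
from h import *
z=.0025
robot.move_linear((.4645,.300,z),velocity=.05)
robot.move_linear((.477,.392,z),velocity=.04)
print(telemetry.read_position(),telemetry.read_time(),telemetry.read_force())
snap('side','side4.png');snap('top','top4.png')
im=cv2.imread('pics/side4.png')
cv2.imwrite('pics/side4z.png',cv2.resize(im[180:330,180:380],None,fx=4,fy=4,interpolation=cv2.INTER_CUBIC))
E
```

```text
[0.47706178 0.39182683 0.00249901] 18.8833 [-0.33960688 -0.92735541 -0.64052684]
```

View pics/side4z.png

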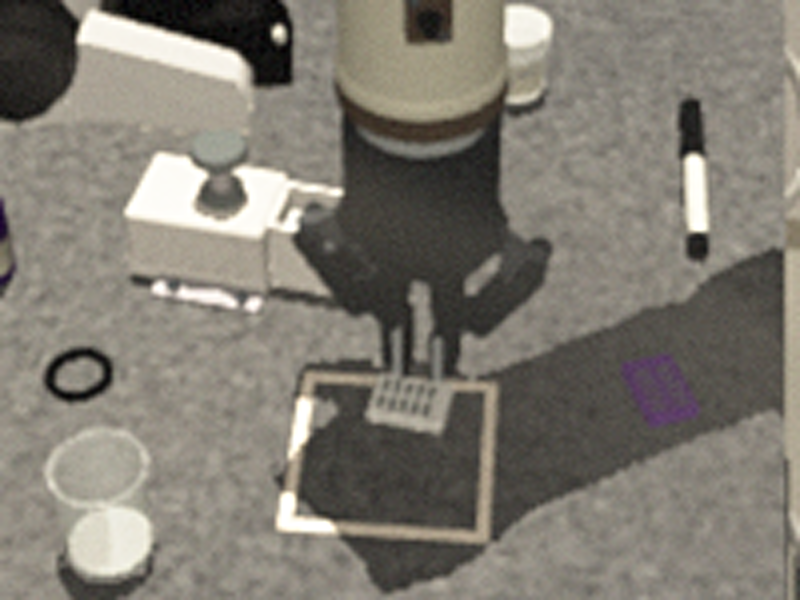

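```bash
python3 - <<'E'
from h import *
z=.0025
robot.move_linear((.482,.424,z),velocity=.04)
robot.move_linear((.479,.395,z),velocity=.05)
robot.move_linear((.475,.36,.15),velocity=.15)
robot.move_linear((.40,.24,.35),velocity=.25)
print(telemetry.read_position(),telemetry.read_time(),telemetry.read_force())
for n,b in(('side',(180,180,380,330)),('top',(170,130,370,280))):
    c=snap(n,n+'5.png'); im=cv2.imread(f'pics/{n}5.png'); x0,y0,x1,y1=b
    cv2.imwrite(f'pics/{n}5z.png',cv2.resize(im[y0:y1,x0:x1],None,fx=4,fy=4,interpolation=cv2.INTER_CUBIC))
E
```

```text
[0.39957976 0.24024158 0.34870478] 22.9667 [ 0.58635198 -0.01637666 -0.49355902]
```

View pics/side5z.png

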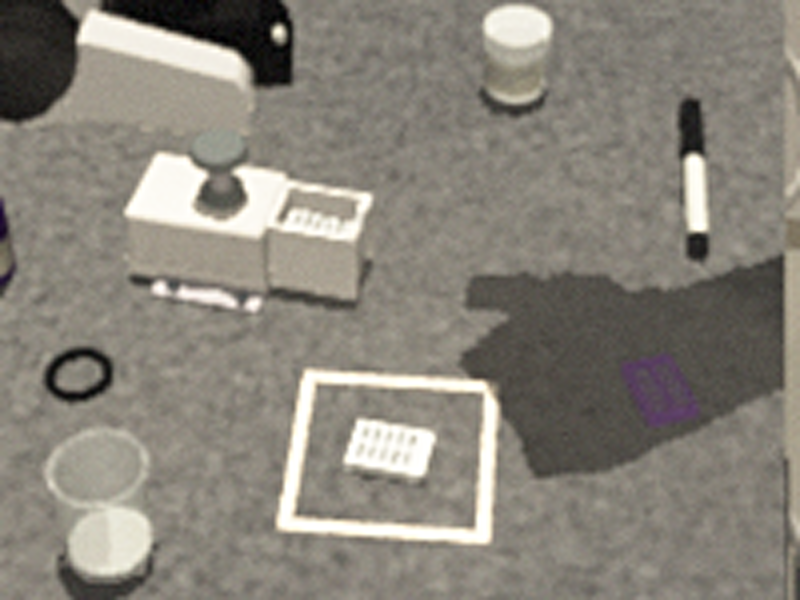

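View pics/top5z.png

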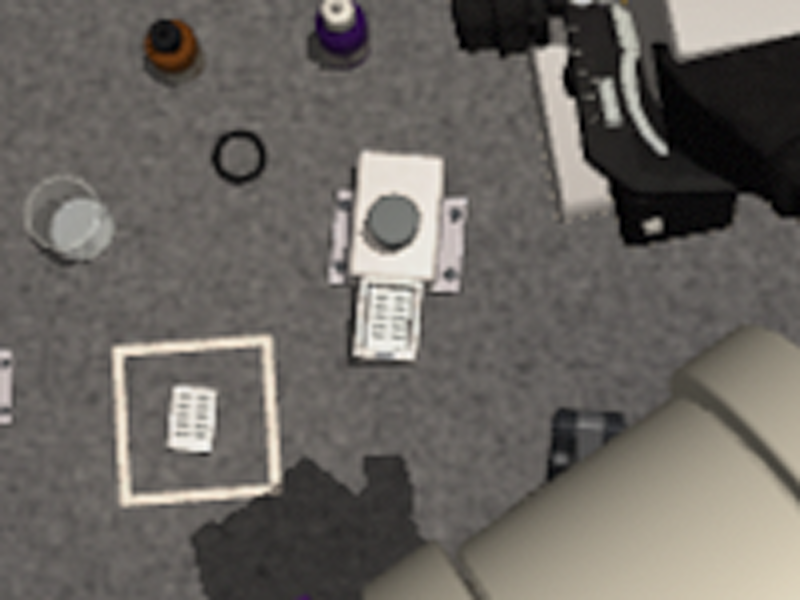

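The cassette lies near the centre of the square, at about (390,449) in the side zoom and (192,419) in the top zoom. It is clear of the tape on every side. The plunger is up, the bystanders are in place and the arm is clear.

```bash
python3 - <<'E'
from h import *
robot.sign_off()
E
```

```text
the job is handed in; nothing more can be done
```

I pressed the plunger once and a single cassette came out. I then pushed it along the worktop with the slightly opened fingertips into the taped square, without picking it up, and handed the job in at about 23 s of the 48 s allowed.

- **Press:** the fingertips went down to z = 0.060, which is the full stroke, with about 10 N at the bottom. The plunger came back up afterwards.
- **Cassette:** in both the side and top views it lies flat near the centre of the square, well clear of the tape on all sides.
- **Dispenser and bystanders:** the rest of the stack looks in place in the magazine. The bystanders I could see had not visibly moved. I checked these by eye and did not measure them. The petri dish was outside both final views.
- **Disagreements:** the side and top cameras differed by about 2 to 5 mm, which is small next to the clearance to the tape. No checks failed.

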